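# Set the valve wheel and pump down a marinating canister

### The arm

A 6-joint arm with a two-finger parallel gripper is mounted at the origin on the work surface. World frame = base frame: x ahead of the robot, y to its left, z up, the work surface at z = 0. Lengths are in mm, angles in rad, forces in N, time in s.
With the tool pointing down it reaches from about 275 to 850 mm from the base axis. Payload 5.2 kg.
Tool frame: the origin (TCP) lies midway between the tips of the shut fingers; the grasp point (between the pads) lies 19 mm behind it; z points along the fingers, y is the line along which they close (so a half turn about z gives the same grasp; the last joint's range is limited). The gripper opens to 85 mm and grips with 20 to 120 N. Pads are 22 mm wide; open, the fingers measure 114 mm over their backs; the gripper's body (76 mm by 85 mm) begins 54 mm behind the grasp point. The pads swing forward as they close: fully open they stand 13 mm farther back than shut.
Start: joints at [-1.356, 0.259, 1.535, -0, 1.348, -0.203], TCP at [223.183, -502.687, 231.31] pointing down, gripper open.
Joint ranges: [-3.14, 3.14], [-0.91, 2.08], [0.19, 2.58], [-1.22, 4.36], [0.22, 2.71], [-3.12, 3.12]. Speed limits (rad/s): [2.57, 2.57, 3.14, 3.14, 3.14, 3.14].

### API

Orientations are given as a unit quaternion [x, y, z, w].
In Python, from rig import manip gives the robot as it stands.
- The arm moves only by the shell command python3 -m pendant 'ROWS' [FORCE]. ROWS is JSON, one flat list of numbers, 7 for each row, row after row: the turn, a rotation vector about the tool's x, y, z in rad, then the shift along the tool's x, y, z in cm, then the gripper command: -1 is shut, 1 is fully open, values between are in proportion. A call has 1 to 12 rows; each row is the pose to reach, as a shift and turn from the pose commanded when the call began, along the tool's axes at that moment; what a row does not reach only later rows make up. A row lasts 1/8 s, in which the tool goes at most 62.5 mm and 10.7 degrees, less where a joint would pass 70% of its speed; a pose out of reach is approached as far as the arm can. A call with a gripper value outside its range is refused whole. The fingers move at their own pace and stop on an object; FORCE is the grip in N (left out, the last holds). Time passes only in rows, so rows that repeat a pose let the fingers close. It gives the time, the measured TCP pose, the force, the opening and the grip force at its end, in the units of the state.
- manip.read_state(): the state, without advancing time (a new reading comes with each control period).
- manip.capture(name): name is "scene" or "top"; returns the picture (384x512x3 uint8, blue, green, red); there is no depth.
- manip.camera_model(name): a dict with "camera_matrix" (3x3 intrinsics, pixels), "camera_from_world" (4x4, takes a point from world to camera coordinates). Camera axes: x right, y up, looking along -z (the intrinsics and any distortion apply to the point x, -y, -z); pixel columns grow to the right and rows downward; lengths in mm; the calibration is good to about 2 mm. A picture is of the moment at which its call begins. camera_model takes no time and is no camera call.
- manip.job_done(): hands the job in; it is judged then, once.
Trained networks look in the newest picture that a camera, given by its name, has taken for a name from the list of things; names that differ only in an ending like _2 or _b are one class to them, and where a whole thing is asked for, a point or a joint stands for the part that bears it (a point fixed in the world has none). Each returns a list of dicts, best first, with "conf" (0 to 1); they miss things now and then, are a little off and sometimes report something else, mostly with a low value. They report only what shows in the picture. A call takes as long as a camera call.
- manip.recognise(camera, name): "at" ([x, y, z] in mm, in world coordinates, good to about 4 mm: the middle of the surface that is visible of it).
- manip.trace(camera, name): "pixels" (384x512 bool, what is visible of it).
- manip.landmark_of(camera, name): "at" ([x, y, z] in mm, in world coordinates, good to about 4 mm: a listed point, or the origin of a listed thing).
The state is a dict: "clock": time; "joint_positions": joint angles; "dq": joint speeds; "joint_torque": joint torques, N m; "tcp_pos": TCP position; "tcp_rot": TCP orientation; "wrist_force": force on the tool from outside, world axes, zero at the start; "torque": the same for the moment, N m; "finger_gap": opening from 0.0 (shut) to 1.0 (fully open); "gripper_force": force on a finger pad.
Only numpy, scipy, OpenCV 4.12 (cv2) and the standard library are available. Lean on these libraries where they do the work, as an engineer would, in place of code of your own. Each camera call takes 0.05 s, during which the arm holds its last target. There are 200 camera calls.

### The job

Get the marinating canister under vacuum. First turn the grey valve wheel by its black finger bar until the pointer hanging over its rim lines up with the one long mark on the collar, on the side away from the robot, and leave it there. Then take the crank by its free-spinning grip and wind it steadily clockwise (seen from above, never whipping it round) until the steel vacuum pin has sunk level with its little collar, let go, and leave the other things on the counter where they are.

Things in the scene. Friction and masses are not known exactly. Their poses are not given: they have to be found in the camera images.
- valve_wheel (a joint): The grey valve wheel on the canister lid: a 100 mm disc, 12 mm thick, on a grey 100 mm collar, turning about a vertical axis. Value in rad, growing clockwise seen from above; 0 when the pointer is exactly at the long mark; starts between -1.5 and -0.6, stops at -1.9 and 0.6. It is stiff (0.1 N m) and stays where it is left.
- valve_bar (a point): Centre of the black finger bar that stands on the valve wheel, exactly on the wheel's axis, 158 mm above the counter. The bar is 76 mm long, 16 mm thick and 26 mm high (13 mm up and down from this point; below it is the wheel's disc). Its length lies along this point's x axis, which points to the pointer; z is up.
- valve_pointer (a point): Tip of the black pointer (8 mm wide) fixed to the wheel, which hangs over the rim 60 mm out from the wheel's axis in line with the finger bar, tip 126 mm above the counter.
- valve_mark (a point): Point just above the long mark, a black rib 8 mm wide and 8 mm high on the lid that sticks out 25 mm from the collar's wall below the wheel, on the side away from the robot (within about 0.6 rad of straight away). The point is where the pointer's tip is when lined up (60 mm from the wheel's axis, 126 mm above the counter). The other marks on the collar are much shorter.
- crank (a joint): The steel crank of the pump on the canister lid, turning about a vertical axis. Value in rad, growing clockwise seen from above; starts between 0 and 3, end stop at 13.4. The vacuum pin sinks 1.6 mm per rad and is level with its collar at 12.57, so it needs about one and a half to two turns. The crank resists with 0.2 N m (about 4 N at the grip) and stays where it is left.
- crank_axis (a point): Point on the crank's vertical axis at the height of the middle of the grip, 183 mm above the counter. Wheel axis and crank axis are 180 mm apart; either may be on the left.
- crank_grip (a point): Centre of the black upright grip at the end of the crank, 55 mm from the crank's axis: a round handle 28 mm in diameter and 52 mm high (26 mm up and down from this point), which spins freely on its own upright pin. The flat steel crank arm lies just under it, 28 mm below this point.
- pin_top (a point): Centre of the top of the steel vacuum pin, 16 mm across, upright in a grey collar 26 mm across and 6 mm high on the lid, 80 mm from the crank's axis on the side away from the robot. It stands up to 20 mm above the collar and sinks as the crank is wound; level with the collar at 121 mm above the counter.
- canister: Clear food canister with a white lid, fixed to the counter, 200 mm by 330 mm, lid top 115 mm above the counter. Origin at the centre of its underside; y along its length, x away from the robot.
- stopper: Bystander: white stepped stopper, 60 mm across, 85 mm tall, standing loose beside the canister. Origin at the centre of its underside.
- tub: Bystander: clear tub with a white lid, 108 by 138 mm, 75 mm tall with its button, loose beside the canister. Origin at the centre of its underside.
- tray: Bystander: flat green drip tray with slots, 130 by 150 by 6 mm, loose on the counter beyond the canister. Origin at the centre of its underside.

How it is judged (in metres and radians):
On the way, in this order (a step that is already met when the one before it is completed fails the run):
1. the valve pointer lines up with the long mark (distance between valve_pointer and valve_mark below 0.005 m), for 0.2 s.
2. the crank has been wound until the vacuum pin is down (value of joint crank above 11.6 rad), for 0.2 s.
At the end, for the whole second after the job is handed in: The pointer tip is within 5 mm of the long mark, the crank joint reads more than 11.6 rad (pin top within about 1.5 mm of level with its collar, or below) and the crank is at rest (distance between valve_pointer and valve_mark below 0.005 m and value of joint crank above 11.6 rad and velocity of joint crank between -0.1 and 0.1 rad/s); the robot touches nothing.
It fails at once if the crank is whipped round faster than 6 rad/s (velocity of joint crank above 6 rad/s or velocity of joint crank below -6 rad/s).
It fails at once if the pump is wound on (crank past 3.8 rad) while the pointer is more than 12 mm off the long mark (value of joint crank above 3.8 rad and distance between valve_pointer and valve_mark above 0.012 m).
It fails at once if the stopper, tub or tray is shifted more than 25 mm (distance of any of stopper, tub, tray from where it was at the start of the episode above 0.025 m).
It also fails if it takes over 59 s, if anything falls off the work surface, if the arm or the gripper's body presses on something with over 40 N, if the wrist force passes 120 N, or if a joint passes its speed limit or range.

## Working session

There is one attempt and no reset: what is moved stays moved. The work goes in short steps, Python scripts to look and compute and a shell command to move; the robot and the scene stay as the last step left them, time stands still between calls to the robot, and variables do not carry over. Pictures are saved under pics/ and viewed, at most 10 in all, crops included, and the job is handed in when it is done.

```bash
mkdir -p pics
cat > m.py <<'E'
from rig import manip
import numpy as np, cv2
def look(cams=("scene","top"),names=("valve_bar","valve_pointer","valve_mark","crank_axis","crank_grip","pin_top","canister","stopper","tub","tray")):
    for c in cams:
        manip.capture(c)
        for n in names:
            r=manip.landmark_of(c,n)
            print(c,n,[(np.round(d["at"]).tolist(),round(d["conf"],2)) for d in r[:2]])
E
python3 - <<'E'
from m import *
look()
a=manip.capture("scene");b=manip.capture("top")
cv2.imwrite("pics/a.png",a);cv2.imwrite("pics/b.png",b)
s=manip.read_state();print(s)
E
```

```text
scene valve_bar [([526.0, -179.0, 157.0], 0.85), ([525.0, -54.0, 182.0], 0.3)]
scene valve_pointer []
scene valve_mark [([579.0, -175.0, 125.0], 0.56), ([754.0, -86.0, 0.0], 0.51)]
scene crank_axis [([538.0, -3.0, 182.0], 0.95)]
scene crank_grip [([526.0, -49.0, 184.0], 0.82)]
scene pin_top [([621.0, -11.0, 138.0], 0.53)]
scene canister [([533.0, -86.0, 1.0], 0.83)]
scene stopper [([614.0, 165.0, 1.0], 0.63)]
scene tub [([556.0, -367.0, -2.0], 0.77)]
scene tray [([754.0, -87.0, -0.0], 0.74)]
top valve_bar [([527.0, -179.0, 159.0], 0.74)]
top valve_pointer [([538.0, -125.0, 127.0], 0.81)]
top valve_mark [([581.0, -172.0, 127.0], 0.91)]
top crank_axis [([541.0, -7.0, 182.0], 0.76)]
top crank_grip [([527.0, -54.0, 180.0], 0.63), ([532.0, -96.0, 3.0], 0.51)]
top pin_top [([617.0, -6.0, 135.0], 0.44)]
top canister [([530.0, -93.0, -1.0], 0.74)]
top stopper [([619.0, 164.0, 0.0], 0.73), ([531.0, -95.0, 2.0], 0.2)]
top tub [([550.0, -364.0, 2.0], 0.73)]
top tray [([755.0, -93.0, -6.0], 0.92)]
{'clock': 1.2, 'joint_positions': array([-1.35577606e+00,  2.58623743e-01,  1.53497300e+00,  6.48879231e-06,
        1.34802132e+00, -2.02796694e-01]), 'dq': array([ 0.00063952,  0.00030326, -0.00037732,  0.00161793,  0.00066972,
       -0.00028221]), 'joint_torque': array([ 1.62579901e-03, -4.45922112e+01, -2.90898013e+01, -3.49871116e-04,
        8.46202292e-04,  4.13090959e-05]), 'tcp_pos': array([ 223.19906638, -502.68736713,  231.30780507]), 'tcp_rot': array([ 9.78258018e-01,  2.07391536e-01,  3.08650721e-06, -1.27234094e-05]), 'wrist_force': array([-0.06049278,  0.63786345, -0.30413993]), 'torque': array([ 0.01985641, -0.0271879 ,  0.03135926]), 'gripper_force': 0.0, 'finger_gap': 1.0037543831959255}
```

Run:
```python
import cv2,numpy as np
cv2.imwrite("pics/ab.png",cv2.resize(np.vstack([cv2.imread("pics/a.png"),cv2.imread("pics/b.png")]),(400,600)))
cv2.imwrite("pics/b2.png",cv2.resize(cv2.imread("pics/b.png"),(800,600),interpolation=cv2.INTER_CUBIC))
```

```text
(no output)
```

View pics/b2.png

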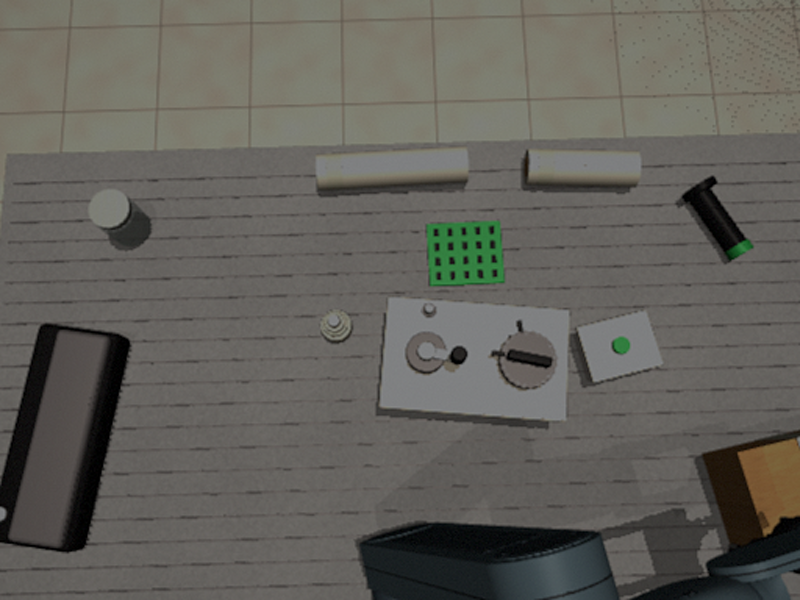

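View pics/a.png

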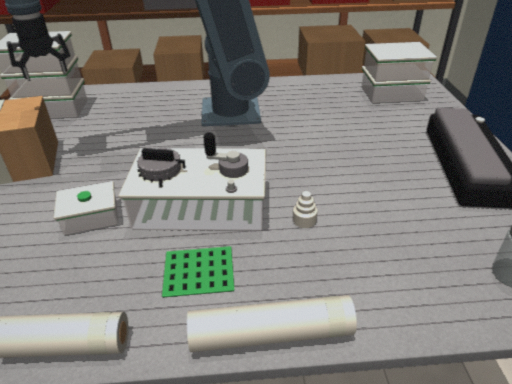

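The top view shows the bar at about (530,358), its pointer at (497,353), the long mark at (520,326), and the crank grip at (458,355). This is in the 800 px picture and agrees with the networks. I'll refine the mark and bar directions by pixels.

```bash
cat >> m.py <<'E'
def proj(c,P):
    m=manip.camera_model(c);K=np.array(m["camera_matrix"]);T=np.array(m["camera_from_world"])
    p=T[:3,:3]@np.array(P,float)+T[:3,3];q=K@[p[0],-p[1],-p[2]];return q[:2]/q[2]
def back(c,uv,z):
    m=manip.camera_model(c);K=np.array(m["camera_matrix"]);T=np.array(m["camera_from_world"])
    d=np.linalg.inv(K)@[uv[0],uv[1],1];R=T[:3,:3];d=R.T@[d[0],-d[1],-d[2]];o=-R.T@T[:3,3]
    return o+d*(z-o[2])/d[2]
def crop(c,P,h,n,pts=(),s=10):
    im=manip.capture(c);u=np.round(proj(c,P)).astype(int)
    k=cv2.resize(im[u[1]-h:u[1]+h,u[0]-h:u[0]+h],None,fx=s,fy=s,interpolation=cv2.INTER_NEAREST)
    k=cv2.convertScaleAbs(k,alpha=1.6)
    for p in pts:
        q=(proj(c,p)-u+h+.5)*s;cv2.circle(k,tuple(int(v) for v in q),4,(0,0,255),1)
    cv2.imwrite(n,k);print(c,"crop origin",u-h,"scale",s)
    return k
E
python3 - <<'E'
from m import *
A=np.array([526.5,-180.]);C=np.array([539,-.5])
pts=[(*A,158),(*A+[11.7,58.8],126),(*A+[59.6,6.7],126),(*C,183),(526,-54,183),(619,-6,138)]
k1=crop("top",(533,-110,150),28,"pics/c1.png",pts,10)
k2=crop("scene",(533,-110,150),60,"pics/c2.png",pts,5)
cv2.imwrite("pics/c.png",cv2.resize(np.hstack([k1,cv2.resize(k2,(560,560))]),None,fx=.71,fy=.71) if 0 else k1)
im=manip.capture("top")
g=im.max(2).astype(int);u=proj("top",(*A,150)).round().astype(int);print(u)
print(g[u[1]-26:u[1]+12,u[0]-26:u[0]+20])
E
```

```text
top crop origin [285 198] scale 10
scene crop origin [128  99] scale 5
[338 228]
[[129 131 128 ... 130 130 130]
 [130 130 131 ... 130 129 129]
 [129 130 129 ... 130 130 130]
 ...
 [129 129 130 ... 117 130 128]
 [129 130 129 ... 122 130 129]
 [130 132 128 ... 127 130 127]]
```

View pics/c1.png

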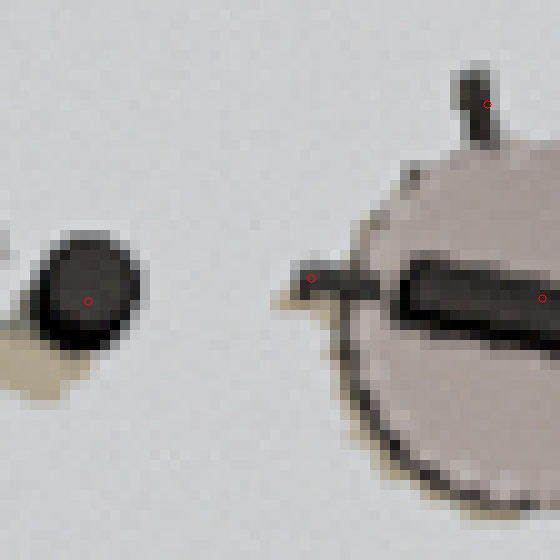

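View pics/c2.png

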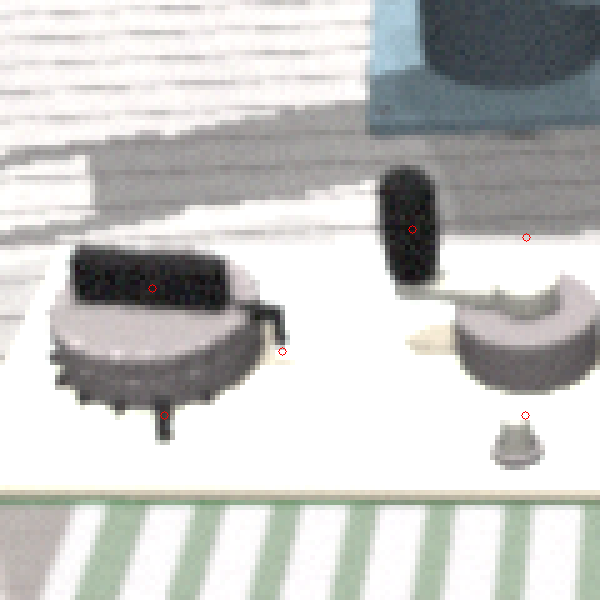

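Run:
```python
from m import *
f=lambda x,y:back("top",(x/10+285-.5,y/10+198-.5),123)[:2]
a,b=f(488,145),f(473,68);print("rib",a,b,np.arctan2(*(b-a)[::-1]))
g=lambda x,y:back("scene",(x/5+128-.5,y/5+99-.5),123)[:2]
a2,b2=g(163,400),g(164,437);print("rib scene",a2,b2)
for A in ([526.5,-180],[527,-179]):
  print([np.degrees(np.arctan2(*(p-A)[::-1])) for p in (a,b,a2,b2)])
b=lambda x,y,z:back("top",(x/10+285-.5,y/10+198-.5),z)[:2]
print("bar left end",b(408,288,171),"grip top",b(90,277,209),"pointer",b(300,280,126), "wheel left/bottom",b(335,300,139),b(520,508,139))
im=manip.capture("top")
r=manip.trace("top","valve_wheel")
for d in r[:1]:
  m=d["pixels"].astype(np.uint8);e=cv2.findContours(m,0,2)[0];e=max(e,key=cv2.contourArea)
  el=cv2.fitEllipse(e);print(el,back("top",el[0],145))
```

```text
rib [ 574.91657304 -173.27555298] [ 597.08038574 -170.41628376] 0.12829759486914316
rib scene [ 569.36331394 -175.92581725] [ 599.04068432 -172.48423851]
[np.float64(7.907073286455846), np.float64(7.732582283165438), np.float64(5.4296844549454), np.float64(5.915169227213457)]
[np.float64(6.812663769229749), np.float64(6.983026443002889), np.float64(4.150513135982977), np.float64(5.168088282621404)]
bar left end [ 528.68630609 -141.51266257] grip top [529.03937641 -52.79096168] pointer [ 537.80509263 -117.83688779] wheel left/bottom [ 530.19400207 -125.65982593] [ 471.35898711 -173.16481665]
((336.3332824707031, 229.7510528564453), (35.96221160888672, 39.73518371582031), 103.28680419921875) [ 521.68089125 -174.99391042  145.        ]
```

```bash
python3 -m pendant '[0,0,-0.1,5,-2.1,0,0.2, 0,0,-0.2,10,-4.2,0,0.2, 0,0,-0.3,15,-6.3,0,0.2, 0,0,-0.4,20,-8.4,0,0.2, 0,0,-0.5,25,-10.5,0,0.2, 0,0,-0.6,30,-12.6,0,0.2, 0,0,-0.7,34,-14.4,0,0.2, 0,0,-0.8,37.5,-15.8,0,0.2, 0,0,-0.9,40,-16.9,0,0.2, 0,0,-0.952,40.84,-17.23,0,0.2, 0,0,-0.952,40.84,-17.23,0,0.2, 0,0,-0.952,40.84,-17.23,0,0.2]' 40
```

```text
clock: 2.95
tcp_pos: [525.9, -180.4, 231.3]
tcp_rot: [0.775, 0.632, -0.0, -0.0]
wrist_force: [0.8, 0.0, 0.5]
finger_gap: 0.598
gripper_force: 0.0
```

```bash
python3 -m pendant '[0,0,0,0,0,3,0.2, 0,0,0,0,0,5.5,0.2, 0,0,0,0,0,7,0.2, 0,0,0,0,0,8,0.2, 0,0,0,0,0,8,0.2, 0,0,0,0,0,8,-0.3, 0,0,0,0,0,8,-0.6, 0,0,0,0,0,8,-1, 0,0,0,0,0,8,-1, 0,0,0,0,0,8,-1, 0,0,0,0,0,8,-1, 0,0,0,0,0,8,-1]' 40
python3 - <<'E'
from m import *
s=manip.read_state();print(s["tcp_rot"],s["wrist_force"],s["torque"])
q=s["tcp_rot"];print("bar deg",np.degrees(np.arctan2(2*q[0]*q[1],q[0]**2-q[1]**2)))
E
```

```text
clock: 4.45
tcp_pos: [523.0, -178.8, 152.0]
tcp_rot: [0.774, 0.633, -0.002, -0.003]
wrist_force: [-12.8, 1.1, 10.1]
finger_gap: 0.181
gripper_force: 39.2
[ 0.77434051  0.63275975 -0.00230812 -0.00255826] [-12.75207091   1.09809902  10.13250973] [0.24799251 2.06175288 0.02146235]
bar deg 78.50860946436268
```

```bash
python3 -m pendant '[0,0,0,0,-0.3,0,-1, 0,0,0.1,0,-0.3,0,-1, 0,0,0.2,0,-0.3,0,-1, 0,0,0.3,0,-0.3,0,-1, 0,0,0.4,0,-0.3,0,-1, 0,0,0.5,0,-0.3,0,-1, 0,0,0.6,0,-0.3,0,-1, 0,0,0.7,0,-0.3,0,-1, 0,0,0.8,0,-0.3,0,-1, 0,0,0.9,0,-0.3,0,-1, 0,0,1.0,0,-0.3,0,-1, 0,0,1.0,0,-0.3,0,-1]'
python3 - <<'E'
from m import *
s=manip.read_state();print(s["tcp_rot"],s["wrist_force"],s["torque"])
q=s["tcp_rot"];print("bar deg",np.degrees(np.arctan2(2*q[0]*q[1],q[0]**2-q[1]**2)))
E
```

```text
clock: 5.95
tcp_pos: [524.2, -179.9, 152.1]
tcp_rot: [0.983, 0.184, 0.001, 0.001]
wrist_force: [-0.4, -3.8, 1.7]
finger_gap: 0.178
gripper_force: 39.4
[9.82892572e-01 1.84175221e-01 6.61110946e-04 1.11499846e-03] [-0.40555345 -3.77097756  1.68434572] [-0.45420241  0.03906443 -0.09160406]
bar deg 21.22611759089839
```

```bash
python3 -m pendant '[0,0,0.1,0,0,0,-1, 0,0,0.2,0,0,0,-1, 0,0,0.25,0,0,0,-1, 0,0,0.25,0,0,0,-1, 0,0,0.25,0,0,0,-1]'
python3 - <<'E'
from m import *
s=manip.read_state();print(s["wrist_force"],s["torque"])
q=s["tcp_rot"];print("bar deg",np.degrees(np.arctan2(2*q[0]*q[1],q[0]**2-q[1]**2)))
look(names=("valve_pointer","valve_mark","valve_bar"))
k1=crop("top",(570,-175,130),15,"pics/d1.png",(),13)
k2=crop("scene",(570,-175,130),28,"pics/d2.png",(),14)
cv2.imwrite("pics/d.png",np.hstack([cv2.resize(k1,(400,400)),cv2.resize(k2,(400,400))]))
E
```

```text
clock: 6.58
tcp_pos: [524.4, -180.3, 152.1]
tcp_rot: [0.998, 0.061, 0.001, 0.001]
wrist_force: [0.7, -5.4, 0.6]
finger_gap: 0.179
gripper_force: 39.4
[ 0.69659468 -5.39378197  0.60989965] [-0.65110486 -0.01970001 -0.14779935]
bar deg 6.983673500167912
scene valve_pointer [([582.0, -173.0, 124.0], 0.66)]
scene valve_mark [([579.0, -173.0, 123.0], 0.72)]
scene valve_bar [([525.0, -180.0, 155.0], 0.57)]
top valve_pointer []
top valve_mark []
top valve_bar [([525.0, -181.0, 160.0], 0.71), ([536.0, -97.0, 1.0], 0.23)]
top crop origin [319 198] scale 13
scene crop origin [132 148] scale 14
```

View pics/d.png

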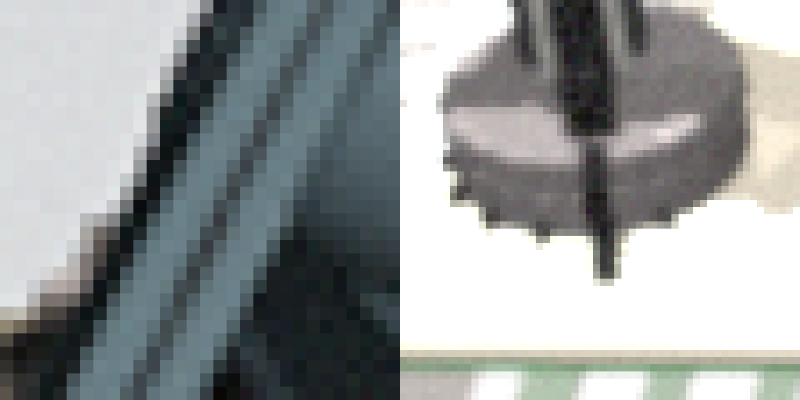

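```bash
python3 -m pendant '[0,0,0,0,0,0,0, 0,0,0,0,0,0,0, 0,0,0,0,0,0,0, 0,0,0,0,0,-2,0, 0,0,0,0,0,-5,0, 0,0,0,0,0,-8,0, 0,0,0,-5,0,-10,0, 0,0,0,-10,0,-10,0, 0,0,0,-15,0,-10,0, 0,0,0,-15,0,-10,0, 0,0,0,-15,0,-10,0]'
python3 - <<'E'
from m import *
look(names=("valve_pointer","valve_mark","valve_bar","crank_axis","crank_grip"))
k1=crop("top",(533,-100,130),30,"pics/d1.png",(),13)
k2=crop("scene",(533,-100,130),50,"pics/d2.png",(),14)
cv2.imwrite("pics/e.png",np.hstack([cv2.resize(k1,(400,400)),cv2.resize(k2,(400,400))]))
E
```

```text
clock: 8.45
tcp_pos: [375.2, -197.0, 251.7]
tcp_rot: [0.998, 0.06, 0.001, 0.0]
wrist_force: [0.5, 0.1, 0.6]
finger_gap: 0.503
gripper_force: 0.0
scene valve_pointer [([584.0, -172.0, 127.0], 0.84)]
scene valve_mark [([580.0, -175.0, 126.0], 0.58)]
scene valve_bar [([523.0, -180.0, 156.0], 0.91)]
scene crank_axis [([536.0, -2.0, 185.0], 0.93)]
scene crank_grip [([528.0, -52.0, 184.0], 0.86), ([621.0, -12.0, 140.0], 0.44)]
top valve_pointer [([583.0, -177.0, 125.0], 0.59)]
top valve_mark [([580.0, -175.0, 124.0], 0.56), ([756.0, -89.0, -2.0], 0.31)]
top valve_bar [([525.0, -180.0, 160.0], 0.66), ([618.0, 165.0, 2.0], 0.19)]
top crank_axis [([542.0, -2.0, 179.0], 0.89)]
top crank_grip [([530.0, -54.0, 183.0], 0.85)]
top crop origin [278 197] scale 13
scene crop origin [143 116] scale 14
```

View pics/e.png

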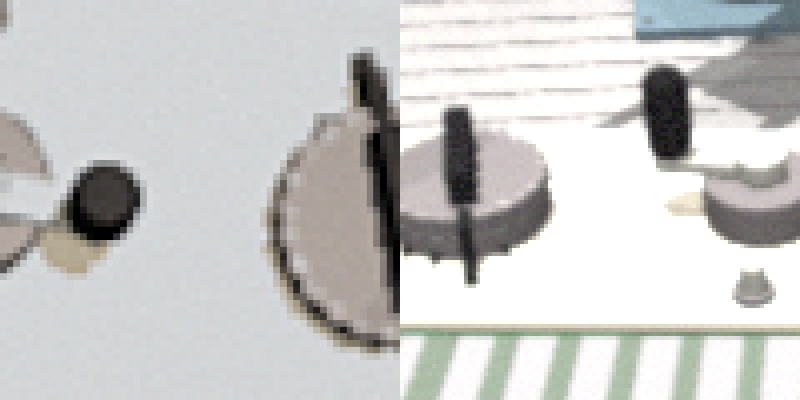

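```bash
python3 -m pendant '[0,0,0.04,4,-3,0,0.4, 0,0,0.08,8,-6,0,0.4, 0,0,0.12,12,-9,0,0.4, 0,0,0.12,15,-11,0,0.4, 0,0,0.12,16.84,-12.42,0,0.4, 0,0,0.12,16.84,-12.42,0,0.4, 0,0,0.12,16.84,-12.42,2,0.4, 0,0,0.12,16.84,-12.42,4,0.4, 0,0,0.12,16.84,-12.42,6,0.4, 0,0,0.12,16.84,-12.42,7.5,0.4, 0,0,0.12,16.84,-12.42,8.4,0.4, 0,0,0.12,16.84,-12.42,8.4,0.4]' 40
```

```text
clock: 10.65
tcp_pos: [526.7, -53.6, 166.9]
tcp_rot: [1.0, -0.0, -0.0, -0.0]
wrist_force: [-0.4, 0.3, 0.2]
finger_gap: 0.701
gripper_force: 0.0
```

```bash
python3 -m pendant '[0,0,0,0,0,0,0, 0,0,0,0,0,0,-0.2, 0,0,0,0,0,0,-0.4, 0,0,0,0,0,0,-1, 0,0,0,0,0,0,-1, 0,0,0,0,0,0,-1]' 40
```

```text
clock: 11.4
tcp_pos: [527.6, -54.5, 168.3]
tcp_rot: [1.0, -0.0, 0.001, 0.001]
wrist_force: [-2.1, -5.2, 5.4]
finger_gap: 0.321
gripper_force: 39.9
```

```bash
cat >> m.py <<'E'
def circ(ax,cmd,th0,step,n=12,R=55):
    for i in range(1,n+1):
        t=th0-step*i
        print(i,np.round([(ax[0]+R*np.cos(t)-cmd[0])/10,-(ax[1]+R*np.sin(t)-cmd[1])/10],2).tolist(),round(t,3))
E
python3 -c "
from m import *
circ((537.5,-1),(526.7,-53.6),np.arctan2(-53.5,-10),0.15)"
```

```text
1 [-0.73, -0.07] -1.906
2 [-1.48, -0.39] -2.056
3 [-2.18, -0.83] -2.206
4 [-2.81, -1.37] -2.356
5 [-3.34, -1.99] -2.506
6 [-3.78, -2.69] -2.656
7 [-4.11, -3.45] -2.806
8 [-4.33, -4.24] -2.956
9 [-4.42, -5.06] -3.106
10 [-4.38, -5.89] -3.256
11 [-4.23, -6.7] -3.406
12 [-3.96, -7.47] -3.556
```

```bash
python3 -m pendant '[0,0,0,-0.73,-0.07,0,-1, 0,0,0,-1.48,-0.39,0,-1, 0,0,0,-2.18,-0.83,0,-1, 0,0,0,-2.81,-1.37,0,-1, 0,0,0,-3.34,-1.99,0,-1, 0,0,0,-3.78,-2.69,0,-1, 0,0,0,-4.11,-3.45,0,-1, 0,0,0,-4.33,-4.24,0,-1, 0,0,0,-4.42,-5.06,0,-1, 0,0,0,-4.42,-5.06,0,-1]'
python3 - <<'E'
from m import *
look(names=("crank_grip","pin_top"))
E
```

```text
clock: 12.65
tcp_pos: [486.7, -2.3, 168.3]
tcp_rot: [1.0, 0.0, 0.005, 0.0]
wrist_force: [14.8, -0.1, -3.5]
finger_gap: 0.315
gripper_force: 39.8
scene crank_grip [([485.0, -1.0, 182.0], 0.87)]
scene pin_top [([619.0, -14.0, 138.0], 0.65)]
top crank_grip [([534.0, -94.0, 0.0], 0.18)]
top pin_top [([617.0, -9.0, 134.0], 0.61)]
```

```bash
python3 -c "
from m import *
circ((540.5,-2),(482.5,-3),-3.12,0.2)"
```

```text
1 [0.39, -1.08] -3.32
2 [0.69, -2.13] -3.52
3 [1.19, -3.11] -3.72
4 [1.88, -3.96] -3.92
5 [2.73, -4.66] -4.12
6 [3.7, -5.18] -4.32
7 [4.75, -5.5] -4.52
8 [5.84, -5.6] -4.72
9 [6.93, -5.48] -4.92
10 [7.98, -5.15] -5.12
11 [8.94, -4.62] -5.32
12 [9.77, -3.9] -5.52
```

```bash
python3 -m pendant '[0,0,0,0.39,-1.08,0,-1, 0,0,0,0.69,-2.13,0,-1, 0,0,0,1.19,-3.11,0,-1, 0,0,0,1.88,-3.96,0,-1, 0,0,0,2.73,-4.66,0,-1, 0,0,0,3.7,-5.18,0,-1, 0,0,0,4.75,-5.5,0,-1, 0,0,0,5.84,-5.6,0,-1, 0,0,0,5.84,-5.6,0,-1]'
```

```text
clock: 14.08
tcp_pos: [541.2, 53.5, 168.2]
tcp_rot: [1.0, 0.0, 0.0, 0.0]
wrist_force: [0.7, -1.1, 7.5]
finger_gap: 0.312
gripper_force: 41.1
```

```bash
python3 -c "
from m import *
circ((541,-1.7),(540.9,53),-4.72,0.2)"
```

```text
1 [1.14, 0.09] -4.92
2 [2.19, 0.42] -5.12
3 [3.15, 0.95] -5.32
4 [3.98, 1.67] -5.52
5 [4.66, 2.53] -5.72
6 [5.15, 3.52] -5.92
7 [5.44, 4.58] -6.12
8 [5.51, 5.67] -6.32
9 [5.36, 6.76] -6.52
10 [4.99, 7.8] -6.72
11 [4.43, 8.74] -6.92
12 [3.69, 9.55] -7.12
```

```bash
python3 -m pendant '[0,0,0,1.14,0.09,0,-1, 0,0,0,2.19,0.42,0,-1, 0,0,0,3.15,0.95,0,-1, 0,0,0,3.98,1.67,0,-1, 0,0,0,4.66,2.53,0,-1, 0,0,0,5.15,3.52,0,-1, 0,0,0,5.44,4.58,0,-1, 0,0,0,5.51,5.67,0,-1, 0,0,0,5.36,6.76,0,-1, 0,0,0,4.99,7.8,0,-1, 0,0,0,4.43,8.74,0,-1, 0,0,0,3.69,9.55,0,-1]'; python3 -c "
from m import *
circ((541,-1.7),(577.8,-42.5),-7.12,0.25)"
```

```text
clock: 15.58
tcp_pos: [579.4, -42.0, 168.3]
tcp_rot: [1.0, 0.0, 0.002, -0.0]
wrist_force: [6.3, 1.8, 4.6]
finger_gap: 0.312
gripper_force: 40.7
1 [-1.12, 0.79] -7.37
2 [-2.4, 1.27] -7.62
3 [-3.77, 1.42] -7.87
4 [-5.13, 1.23] -8.12
5 [-6.39, 0.7] -8.37
6 [-7.49, -0.12] -8.62
7 [-8.36, -1.18] -8.87
8 [-8.93, -2.43] -9.12
9 [-9.17, -3.78] -9.37
10 [-9.08, -5.15] -9.62
11 [-8.64, -6.45] -9.87
12 [-7.9, -7.6] -10.12
```

```bash
python3 -m pendant '[0,0,0,-1.12,0.79,0,-1, 0,0,0,-2.4,1.27,0,-1, 0,0,0,-3.77,1.42,0,-1, 0,0,0,-5.13,1.23,0,-1, 0,0,0,-6.39,0.7,0,-1, 0,0,0,-7.49,-0.12,0,-1, 0,0,0,-8.36,-1.18,0,-1, 0,0,0,-8.93,-2.43,0,-1, 0,0,0,-9.17,-3.78,0,-1, 0,0,0,-9.08,-5.15,0,-1, 0,0,0,-8.64,-6.45,0,-1, 0,0,0,-7.9,-7.6,0,-1]'; python3 -c "
from m import *
look(names=('pin_top','crank_grip','valve_pointer'))
crop('scene',(600,-5,130),25,'pics/f.png',[(620,-8,121)],14)
circ((541,-1.7),(498.8,33.5),-10.12,0.2)"
```

```text
clock: 17.08
tcp_pos: [499.1, 33.1, 168.2]
tcp_rot: [1.0, 0.0, 0.001, 0.001]
wrist_force: [3.3, -8.0, 6.6]
finger_gap: 0.314
gripper_force: 40.8
scene pin_top [([620.0, -10.0, 124.0], 0.41)]
scene crank_grip [([522.0, -180.0, 158.0], 0.67), ([500.0, 34.0, 181.0], 0.58)]
scene valve_pointer [([584.0, -173.0, 128.0], 0.89)]
top pin_top [([619.0, -6.0, 121.0], 0.34)]
top crank_grip []
top valve_pointer [([583.0, -173.0, 125.0], 0.88)]
scene crop origin [208 155] scale 14
1 [0.78, -0.77] -10.32
2 [1.7, -1.37] -10.52
3 [2.72, -1.77] -10.72
4 [3.8, -1.96] -10.92
5 [4.9, -1.94] -11.12
6 [5.97, -1.69] -11.32
7 [6.97, -1.24] -11.52
8 [7.86, -0.6] -11.72
9 [8.61, 0.21] -11.92
10 [9.18, 1.15] -12.12
11 [9.55, 2.18] -12.32
12 [9.71, 3.27] -12.52
```

View pics/f.png

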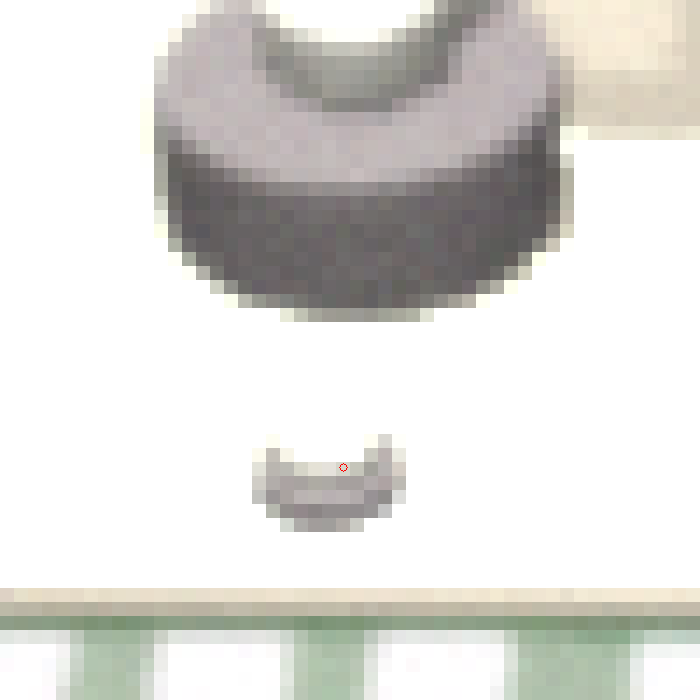

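The pin's top has almost sunk to its collar, at (340,465) in the crop, with roughly 1–2 rad left. I'll go on gently and watch for the end stop.

```bash
python3 -m pendant '[0,0,0,0.78,-0.77,0,-1, 0,0,0,1.7,-1.37,0,-1, 0,0,0,2.72,-1.77,0,-1, 0,0,0,3.8,-1.96,0,-1, 0,0,0,4.9,-1.94,0,-1, 0,0,0,5.97,-1.69,0,-1, 0,0,0,6.97,-1.24,0,-1, 0,0,0,6.97,-1.24,0,-1]'; python3 -c "
from m import *
look(names=('pin_top','valve_pointer'))
crop('scene',(600,-5,130),25,'pics/g.png',[],14)
circ((541,-1.7),(568.5,45.9),-11.52,0.1)"
```

```text
clock: 18.52
tcp_pos: [568.6, 46.7, 168.2]
tcp_rot: [1.0, 0.0, 0.0, -0.0]
wrist_force: [0.8, 0.2, 7.5]
finger_gap: 0.314
gripper_force: 41.2
scene pin_top [([622.0, -9.0, 120.0], 0.51)]
scene valve_pointer [([585.0, -174.0, 127.0], 0.6)]
top pin_top []
top valve_pointer [([582.0, -172.0, 128.0], 0.75), ([539.0, -5.0, 182.0], 0.26)]
scene crop origin [208 155] scale 14
1 [0.47, 0.3] -11.62
2 [0.89, 0.64] -11.72
3 [1.29, 1.03] -11.82
4 [1.64, 1.45] -11.92
5 [1.95, 1.9] -12.02
6 [2.21, 2.39] -12.12
7 [2.42, 2.89] -12.22
8 [2.58, 3.42] -12.32
9 [2.69, 3.96] -12.42
10 [2.74, 4.51] -12.52
11 [2.74, 5.05] -12.62
12 [2.69, 5.6] -12.72
```

View pics/g.png

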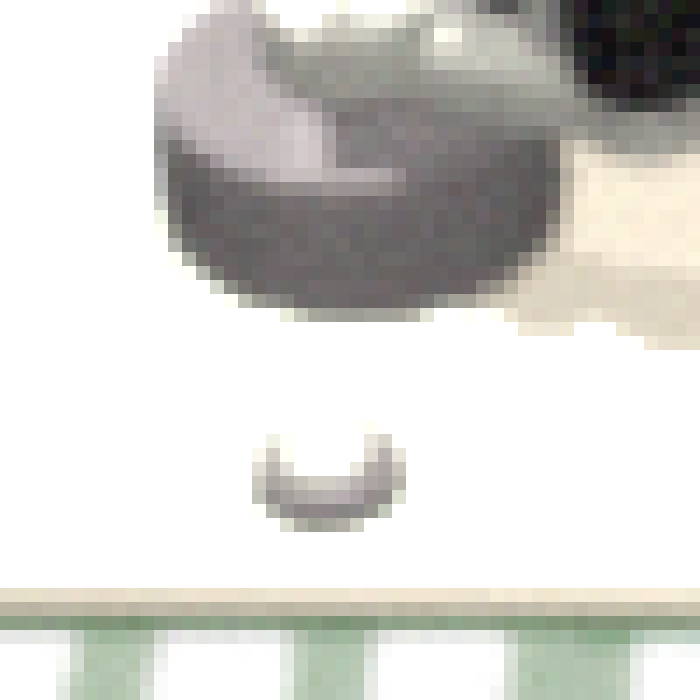

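```bash
python3 -m pendant '[0,0,0,0.47,0.3,0,-1, 0,0,0,0.89,0.64,0,-1, 0,0,0,1.29,1.03,0,-1, 0,0,0,1.64,1.45,0,-1, 0,0,0,1.95,1.9,0,-1, 0,0,0,2.21,2.39,0,-1, 0,0,0,2.21,2.39,0,-1]'; python3 -c "
from m import *
circ((541,-1.7),(590.6,22),-12.12,0.08,4)"
```

```text
clock: 19.75
tcp_pos: [591.0, 23.6, 168.3]
tcp_rot: [1.0, 0.0, 0.001, -0.001]
wrist_force: [2.2, 3.2, 7.5]
finger_gap: 0.311
gripper_force: 41.1
1 [0.17, 0.4] -12.2
2 [0.32, 0.82] -12.28
3 [0.42, 1.24] -12.36
4 [0.5, 1.68] -12.44
```

```bash
python3 -m pendant '[0,0,0,0.17,0.4,0,-1, 0,0,0,0.32,0.82,0,-1, 0,0,0,0.42,1.24,0,-1, 0,0,0,0.42,1.24,0,-1]'; python3 -c "
from m import *
look(names=('pin_top','crank_axis','crank_grip'))
circ((541,-1.7),(594.8,9.6),-12.36,0.08,4)"
```

```text
clock: 20.25
tcp_pos: [595.5, 11.2, 168.3]
tcp_rot: [1.0, 0.0, 0.001, -0.001]
wrist_force: [3.0, 3.3, 6.1]
finger_gap: 0.311
gripper_force: 40.9
scene pin_top [([619.0, -12.0, 124.0], 0.52)]
scene crank_axis [([539.0, -1.0, 184.0], 0.75)]
scene crank_grip [([594.0, 15.0, 185.0], 0.73)]
top pin_top []
top crank_axis []
top crank_grip [([596.0, 11.0, 183.0], 0.58)]
1 [0.08, 0.44] -12.44
2 [0.11, 0.88] -12.52
3 [0.12, 1.31] -12.6
4 [0.08, 1.75] -12.68
```

```bash
python3 -m pendant '[0,0,0,0.08,0.44,0,-1, 0,0,0,0.11,0.88,0,-1, 0,0,0,0.12,1.31,0,-1, 0,0,0,0.08,1.75,0,-1, 0,0,0,0.08,1.75,0,-1]'; python3 -c "
from m import *
circ((541,-1.7),(595.6,-7.9),-12.68,0.08,4)"
```

```text
clock: 21.28
tcp_pos: [596.8, -6.7, 168.3]
tcp_rot: [1.0, -0.0, 0.002, -0.001]
wrist_force: [5.6, 1.7, 5.5]
finger_gap: 0.316
gripper_force: 40.8
1 [-0.06, 0.44] -12.76
2 [-0.16, 0.87] -12.84
3 [-0.3, 1.28] -12.92
4 [-0.47, 1.69] -13.0
```

```bash
python3 -m pendant '[0,0,0,-0.06,0.44,0,-1, 0,0,0,-0.16,0.87,0,-1, 0,0,0,-0.3,1.28,0,-1, 0,0,0,-0.47,1.69,0,-1, 0,0,0,-0.47,1.69,0,-1]'; python3 -c "
from m import *
circ((541,-1.7),(590.9,-24.8),-13.0,0.08,4)
look(('scene',),names=('pin_top','valve_pointer'))
crop('scene',(600,-5,130),25,'pics/h.png',[],12)"
```

```text
clock: 21.9
tcp_pos: [592.2, -24.1, 168.3]
tcp_rot: [1.0, -0.0, 0.002, -0.0]
wrist_force: [5.5, 0.2, 4.9]
finger_gap: 0.316
gripper_force: 40.8
1 [-0.2, 0.39] -13.08
2 [-0.43, 0.77] -13.16
3 [-0.69, 1.12] -13.24
4 [-0.98, 1.45] -13.32
scene pin_top [([620.0, -11.0, 116.0], 0.45)]
scene valve_pointer [([583.0, -178.0, 126.0], 0.67)]
scene crop origin [208 155] scale 12
```

View pics/h.png

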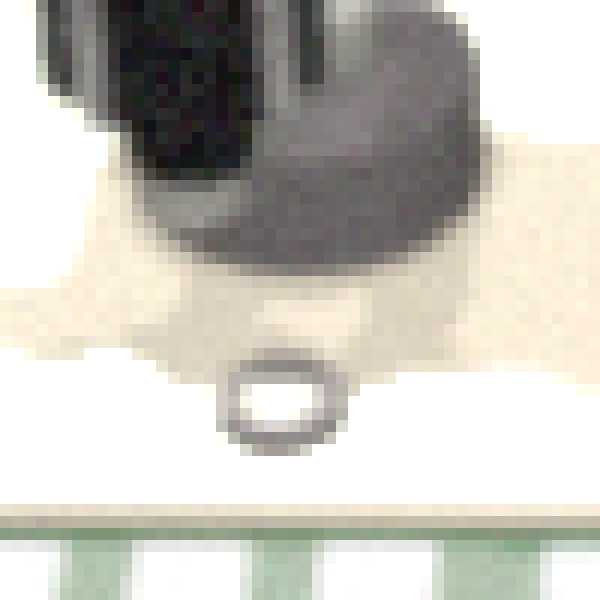

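The pin now shows as a bright disc centred in its collar ring at about (280,400), so it looks level. I'll wind a little further for margin.

```bash
python3 -m pendant '[0,0,0,-0.2,0.39,0,-1, 0,0,0,-0.43,0.77,0,-1, 0,0,0,-0.69,1.12,0,-1, 0,0,0,-0.98,1.45,0,-1, 0,0,0,-0.98,1.45,0,-1]'; python3 -c "
from m import *
circ((541,-1.7),(581.1,-39.3),-13.32,0.08,6)"
```

```text
clock: 22.72
tcp_pos: [582.3, -39.0, 168.3]
tcp_rot: [1.0, -0.0, 0.002, 0.0]
wrist_force: [4.9, -1.7, 4.2]
finger_gap: 0.315
gripper_force: 40.8
1 [-0.31, 0.31] -13.4
2 [-0.65, 0.59] -13.48
3 [-1.01, 0.85] -13.56
4 [-1.39, 1.07] -13.64
5 [-1.78, 1.27] -13.72
6 [-2.19, 1.43] -13.8
```

```bash
python3 -m pendant '[0,0,0,-0.31,0.31,0,-1, 0,0,0,-0.65,0.59,0,-1, 0,0,0,-1.01,0.85,0,-1, 0,0,0,-1.01,0.85,0,-1]'
```

```text
clock: 23.22
tcp_pos: [574.2, -46.2, 168.4]
tcp_rot: [1.0, -0.0, 0.004, -0.001]
wrist_force: [12.0, 4.0, 2.0]
finger_gap: 0.314
gripper_force: 40.5
```

Resistance jumped, which means the end stop at 13.4. I'll unload, release and lift off.

```bash
python3 -m pendant '[0,0,0,0.25,-0.15,0,-1, 0,0,0,0.25,-0.15,0,-0.2, 0,0,0,0.25,-0.15,0,0.2, 0,0,0,0.25,-0.15,0,0.4, 0,0,0,0.25,-0.15,0,0.4, 0,0,0,0.25,-0.15,-2,0.4, 0,0,0,0.25,-0.15,-5,0.4, 0,0,0,0.25,-0.15,-9,0.4, 0,0,0,-6,-0.15,-10,0.4, 0,0,0,-12,-0.15,-10,0.4, 0,0,0,-18,-0.15,-10,0.4, 0,0,0,-18,-0.15,-10,0.4]'
python3 - <<'E'
from m import *
look(names=("valve_pointer","valve_mark","crank_grip","pin_top","stopper","tub","tray"))
k1=crop("top",(560,-100,130),30,"pics/d1.png",(),13)
k2=crop("scene",(560,-100,130),50,"pics/d2.png",(),14)
cv2.imwrite("pics/i.png",np.hstack([cv2.resize(k1,(400,400)),cv2.resize(k2,(400,400))]))
E
```

```text
clock: 24.72
tcp_pos: [387.3, -45.1, 267.2]
tcp_rot: [1.0, -0.001, -0.001, -0.0]
wrist_force: [0.9, -0.1, 0.7]
finger_gap: 0.701
gripper_force: 0.0
scene valve_pointer [([584.0, -173.0, 128.0], 0.71)]
scene valve_mark [([581.0, -172.0, 125.0], 0.67)]
scene crank_grip [([573.0, -44.0, 182.0], 0.83)]
scene pin_top [([624.0, -11.0, 119.0], 0.4)]
scene stopper []
scene tub [([554.0, -365.0, 2.0], 0.57), ([621.0, -9.0, 119.0], 0.28)]
scene tray [([754.0, -90.0, 0.0], 0.8)]
top valve_pointer [([583.0, -173.0, 124.0], 0.73)]
top valve_mark [([579.0, -175.0, 125.0], 0.75), ([574.0, -44.0, 182.0], 0.43)]
top crank_grip [([576.0, -46.0, 182.0], 0.75)]
top pin_top [([618.0, -8.0, 116.0], 0.52)]
top stopper [([616.0, 164.0, 0.0], 0.82)]
top tub [([551.0, -362.0, -2.0], 0.56)]
top tray [([755.0, -91.0, -6.0], 0.88), ([527.0, -177.0, 159.0], 0.22)]
top crop origin [278 188] scale 13
scene crop origin [142 122] scale 14
```

View pics/i.png

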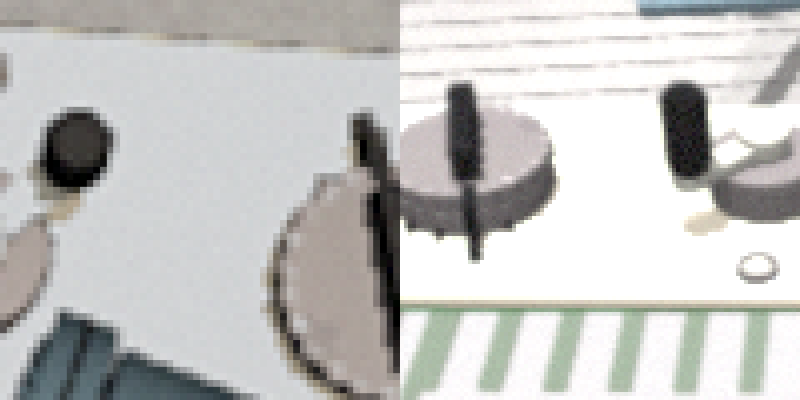

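The pointer and rib form one line, at (365,130) in the top view and (473,220) in the scene view. The pin is level in its collar at (758,267), and the gripper is clear of everything.

```bash
python3 -c "
from rig import manip
print(manip.job_done())"
```

```text
the job is handed in; nothing more can be done
None
```

I handed the job in at about 25 s: the pointer is lined up with the long mark, the crank is wound until it met its end stop with the pin level, and the gripper is clear with the stopper, tub and tray where they were. The hand-in returned no verdict.

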